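Fit the delivery elbow to the laundry booster pump

ROBOT

A 6-joint arm with a two-finger parallel gripper is mounted at the origin on the work surface. World frame = base frame: x ahead of the robot, y to its left, z up, the work surface at z = 0. Lengths are in m, angles in rad, forces in N, time in s.
With the tool pointing down it reaches from about 0.35 to 0.725 m from the base axis. Payload 6 kg.
Tool frame: the origin (TCP) lies between the finger pads; the fingertips stand 8 mm ahead of it and the grasp point (between the pads) lies 11 mm behind it; z points along the fingers, y is the line along which they close (so a half turn about z gives the same grasp; the last joint's range is limited). The gripper opens to 85 mm and grips with 20 to 120 N. Pads are 22 mm wide; open, the fingers measure 114 mm over their backs; the gripper's body (76 mm by 85 mm) begins 54 mm behind the grasp point. The pads swing forward as they close: fully open they stand 13 mm farther back than shut.
Start: joints at [1.458, 0.04, 0.085, 0, -1.615, -0.334], TCP at [0.259, 0.541, 0.214] pointing down, gripper open.
Joint ranges: [-2.56, 2.56], [-1.29, 2.01], [-1.08, 1.49], [-3.29, 1.98], [-2.81, -0.18], [-2.99, 2.99]. Speed limits (rad/s): [2.57, 2.57, 3.01, 3.14, 3.14, 3.14].

INTERFACE

Orientations are given as [roll, pitch, yaw] about the fixed x, y, z axes, in that order (R = Rz(yaw) Ry(pitch) Rx(roll)).
In Python, from workcell import bot, eyes gives the robot as it stands. The module is installed in compiled form; this text tells all that it offers.
- The arm moves only by the tool jog_arm, never from a script. Its arguments are lists of equal length, an entry for each row: "delta_pos": the shift along the world's x, y, z in cm, a list of three; "twist": the turn, a rotation vector about the world's x, y, z in rad, a list of three. A call has exactly 8 rows; each row is the pose to reach, as a shift and turn from the pose commanded when the call began; what a row does not reach only later rows make up. A row lasts 1/10 s, in which the tool goes at most 50 mm and 8.59 degrees, less where a joint would pass 70% of its speed; a pose out of reach is approached as far as the arm can. A call with a gripper value outside its range is refused whole. "claw" is the finger opening in cm, from 0 to 8.54, set as the call begins (left out, the last holds). The fingers move at their own pace and stop on an object; "force" is the grip in N (left out, the last holds). Time passes only in rows, so rows that repeat a pose let the fingers close, or fill a call up. It gives the time, the measured TCP pose, the force, the opening and the grip force at its end, in the units of the state.
- bot.observe(): the state, without advancing time (a new reading comes with each control period).
- eyes.snapshot(name): name is "side" or "top"; returns (picture, depth): 480x640x3 uint8, blue, green, red; 480x640 float32, m along the optical axis (not along the pixel's ray), 0 where there is no reading.
- eyes.camera_model(name): a dict with "vfov" (degrees; the focal length in pixels is half the picture's height over the tangent of half this angle, whatever the lens; pixels are square), "cx", "cy" (the principal point, pixels), "dist" ([k1, k2, p1, p2, k3] as OpenCV has them; the pictures are not rectified), "pose" (4x4, takes a point from camera to world coordinates). Camera axes: x right, y up, looking along -z (the intrinsics and any distortion apply to the point x, -y, -z); pixel columns grow to the right and rows downward; lengths in m; the calibration is good to about 2 mm. A picture is of the moment at which its call begins. camera_model takes no time and is no camera call.
- bot.job_done(): hands the job in; it is judged then, once.
The state is a dict: "t": time; "qpos": joint angles; "joint_velocities": joint speeds; "tau": joint torques, N m; "tool_pos": TCP position; "orientation": TCP orientation; "contact_force": force on the tool from outside, world axes, zero at the start; "moment": the same for the moment, N m; "width": finger opening in m; "gripper_force": force on a finger pad.
Only numpy, scipy, OpenCV 4.12 (cv2) and the standard library are available. Lean on these libraries where they do the work, as an engineer would, in place of code of your own. Each camera call takes 0.05 s, during which the arm holds its last target. There are 200 camera calls.

TASK

Screw the black elbow, threaded end down, onto the brass threaded stub on top of the blue pump: turn it clockwise right down, to within its last turn above the stub's shoulder, and stop with its outlet pointing straight at the open end of the copper pipe. Let go of it, and leave the two bottles by the pump, the grey tee and the grey sleeve where they stand.

Things in the scene. Friction and masses are not known exactly. Their poses are not given: they have to be found in the camera images.
- elbow_bend (a point): Loose black plastic right-angle elbow, 0.22 kg; this point: bend centre, where its two leg axes cross. Grip it across its flat round cheeks: 46 mm apart, 46 mm diameter, normals along y, centred here. Axes: +x from the bend along the threaded inlet leg, -z along the plain outlet leg. At the start it stands on its outlet mouth (+z up, inlet level); on the pump +x must point down, outlet level.
- elbow_inlet (a point): Centre of the elbow's threaded inlet mouth (rim plane), 70 mm from the bend; same axes as the bend. Ribbed collar of 60 mm diameter from 24 to 70 mm from the bend; bore 42 mm wide, narrowing to 33 mm, 46 mm deep. Thread lugs inside reach in to 33 mm and follow one turn: the lowest, 6 mm in from the mouth, is on the outlet's side.
- elbow_outlet (a point): Centre of the elbow's plain outlet mouth, 60 mm from the bend; same axes as the bend. The leg is 42 mm pipe with a 52 mm rim over its last 12 mm. The elbow's centre of mass lies 13 mm from the bend along the inlet leg and 11 mm along the outlet leg, so it may sag a little in a grip on the cheeks.
- shoulder (a point): Centre of the top face of the brass shoulder (62 mm across, 125 mm above the worktop) on the fixed blue pump, foot of the upright brass stub: core 31 mm thick, 44 mm high, tapered tip, one coarse right-hand thread 39 mm over its crest, 10 mm a turn (clockwise from above goes down; holds by friction). +x: along the motor (118 wide, to 235 mm from the stub, 125 mm high; box on it to 158 mm), z up.
- thread_start (a point): Upper end of the thread ridge, 17 mm from the stub's axis, 20 mm above the shoulder. Set down with its outlet 25 to 45 degrees counter-clockwise (from above) of this direction, the elbow rests lowest: mouth about 9 mm above the shoulder. Other headings rest higher, 10 mm a turn, up to 15 mm. Screwed down to face the pipe, the gap is 2 to 5 mm in the last turn, 12 to 15 mm one turn too early.
- pipe_mouth (a point): Centre of the open end of the fixed copper pipe that the outlet must point at, 98 mm from the stub's axis and 199 mm above the worktop. The pipe (42 mm; brass nut 56 mm) rises through the worktop 200 mm from the stub, bends over and looks at the stub; it reaches 227 mm high. +x points from the stub's axis straight out along the pipe: the outlet must look along +x.
- tee: Grey plastic tee fitting, loose, not wanted here, lying flat: 100 mm run along x, branch to +y reaching 52 mm, 54 mm thick; origin under its middle.
- sleeve: Grey slip sleeve, loose, not wanted here: upright tube 60 mm across and 60 mm high; origin at the centre of its underside.
- detergent: Amber bottle with black cap, loose, 74 mm across, 215 mm high, close to the pump; origin at the centre of its underside.
- softener: White bottle with black cap, loose, 70 mm across, 205 mm high, close to the pump; origin at the centre of its underside.
Things that resemble listed ones, but are neither listed nor needed, are in the scene too. What is shaped like the part that bears elbow_bend but red is not meant.

How it is judged:
On the way:
1. the elbow sits over the stub, threaded end down, still on the first turns of the thread (horizontal distance between elbow_inlet and shoulder below 0.006 m and z of elbow_inlet in the frame of shoulder between 0.0065 and 0.0215 m and z of elbow_bend in the frame of shoulder above 0.065 m), for 0.2 s.
At the end, for the whole second after the job is handed in: The elbow is on the stub, threaded end down and upright (within 0.12 rad), centred within 4 mm, its mouth less than 9.5 mm above the shoulder (within the last turn), its outlet pointing at the pipe's open end within 0.14 rad (8 degrees), released and at rest (z of elbow_inlet in the frame of shoulder below 0.0095 m and horizontal distance between elbow_inlet and shoulder below 0.004 m and z of elbow_bend in the frame of shoulder above 0.065 m and angle between the x axis of elbow_bend and the z axis of shoulder, either way round below 0.12 rad and angle between the z axis of elbow_bend and the x axis of pipe_mouth, either way round below 0.14 rad and x of elbow_outlet in the frame of pipe_mouth above -0.06 m and linear speed of elbow below 0.01 m/s); the robot touches nothing.
It fails at once if a bottle, the tee or the sleeve was shifted more than 25 mm or knocked over (distance of any of tee, sleeve, detergent, softener from where it was at the start of the episode above 0.025 m or angle between any of detergent, softener, sleeve's own z axis and vertical above 0.5 rad).
It also fails if it takes over 72 s, if anything falls off the work surface, if the arm or the gripper's body presses on something with over 40 N, if the wrist force passes 120 N, or if a joint passes its speed limit or range.

## Working session

There is one attempt and no reset: what is moved stays moved. The work goes in short steps, Python scripts to look and compute and a tool call to move; the robot and the scene stay as the last step left them, time stands still between calls to the robot, and variables do not carry over. Pictures are saved under pics/ and viewed, at most 10 in all, crops included, and the job is handed in when it is done.

Besides the shell and the picture viewer there is one more tool, called after "Emit:" in YAML: its name, and indented under it one key for each argument. jog_arm: Moves the arm, as the interface text tells. Its arguments: {"type":"object","properties":{"delta_pos":{"type":"array","items":{"type":"array","items":{"type":"number"}}},"twist":{"type":"array","items":{"type":"array","items":{"type":"number"}}},"claw":{"type":"number"},"force":{"type":"number"}},"required":["delta_pos","twist"]}

```bash
mkdir -p pics; cat > h.py <<'E'
import numpy as np, cv2
from workcell import bot, eyes
def K(m):
    f=240/np.tan(np.radians(m['vfov'])/2); return np.array([[f,0,m['cx']],[0,f,m['cy']],[0,0,1.]])
def cloud(name,d=None):
    "world xyz for each pixel"
    m=eyes.camera_model(name)
    u,v=np.meshgrid(np.arange(640.),np.arange(480.))
    p=cv2.undistortPoints(np.stack([u,v],-1).reshape(-1,1,2),K(m),np.array(m['dist'])).reshape(480,640,2)
    c=np.stack([p[...,0]*d,-p[...,1]*d,-d,np.ones_like(d)],-1)
    return (c@np.array(m['pose']).T)[...,:3]
def px(name,P):
    m=eyes.camera_model(name); c=np.linalg.inv(np.array(m['pose']))@np.append(P,1)
    q,_=cv2.projectPoints(np.array([[c[0],-c[1],-c[2]]]),np.zeros(3),np.zeros(3),K(m),np.array(m['dist'])); return q.ravel()
E
python3 - <<'E'
from h import *
for n in ['side','top']:
    p,d=eyes.snapshot(n); cv2.imwrite(f'pics/{n}0.png',p); np.save(f'{n}0.npy',d)
    m=eyes.camera_model(n); print(n,m['vfov'],m['dist'],np.round(m['pose'],3).tolist())
E
```

```text
side 53.08199081547033 [-0.08702125  0.          0.          0.          0.        ] [[0.935, 0.246, -0.254, 0.183], [-0.353, 0.62, -0.701, -0.999], [-0.015, 0.745, 0.666, 0.964], [0.0, 0.0, 0.0, 1.0]]
top 57.88124782346916 [0.02296151 0.         0.         0.         0.        ] [[-0.002, 0.999, -0.05, 0.425], [-1.0, -0.001, 0.02, -0.134], [0.02, 0.05, 0.999, 1.171], [0.0, 0.0, 0.0, 1.0]]
```

View pics/side0.png

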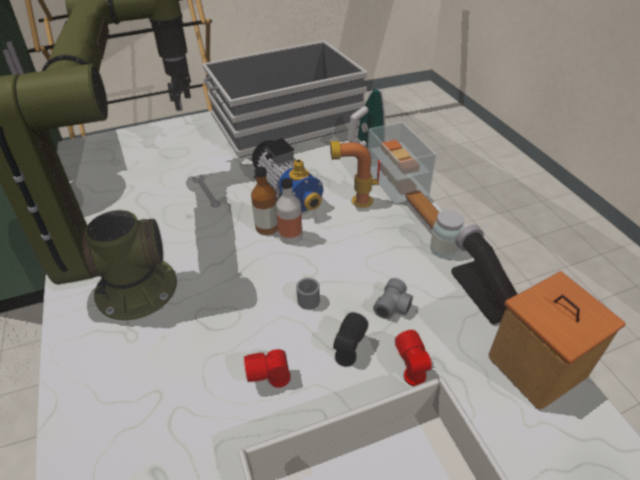

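View pics/top0.png

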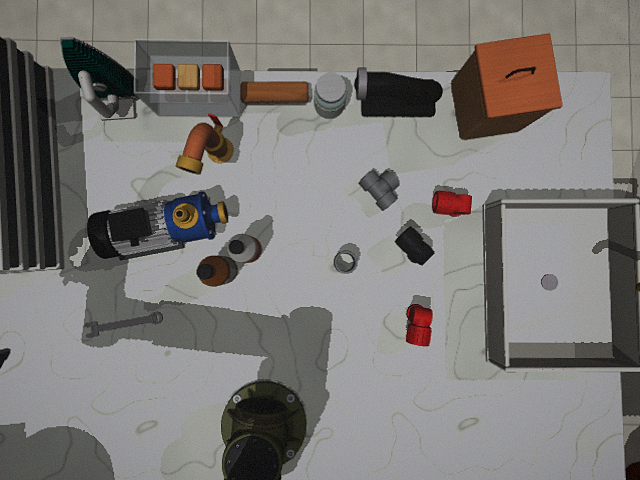

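```bash
python3 - <<'E'
from h import *
t=cv2.imread('pics/top0.png');s=cv2.imread('pics/side0.png')
c=lambda im,x,y,w=80,h=60:cv2.resize(im[y:y+h,x:x+w],(400,300),interpolation=cv2.INTER_CUBIC)
cv2.imwrite('pics/c1.png',np.vstack([np.hstack([c(t,375,213),c(t,160,180)]),np.hstack([c(s,310,305),c(s,260,145)])]))
d=np.load('top0.npy');P=cloud('top',d);np.save('P.npy',P)
for n,(u,v) in dict(elbow=(415,243),stub=(185,213),stub2=(183,216),pipe=(188,165)).items(): print(n,np.round(P[v-2:v+3:2,u-2:u+3:2].reshape(-1,3),3).tolist())
# elbow points
R=P[215:275,380:450].reshape(-1,3); R=R[(R[:,2]>.04)&(R[:,2]<.12)]
print(len(R),R.min(0),R.max(0))
hm=P[216:272:2,388:444:2,2]; print('\n'.join(' '.join('%3d'%(z*1000) for z in r) for r in hm))
E
```

```text
elbow [[0.477, -0.381, 0.088], [0.477, -0.385, 0.091], [0.477, -0.391, 0.089], [0.472, -0.38, 0.092], [0.472, -0.386, 0.088], [0.472, -0.391, 0.087], [0.467, -0.38, 0.092], [0.467, -0.386, 0.087], [0.467, -0.391, 0.089]]
stub [[0.543, 0.17, 0.164], [0.543, 0.165, 0.164], [0.545, 0.166, 0.147], [0.538, 0.169, 0.167], [0.539, 0.165, 0.164], [0.54, 0.164, 0.154], [0.533, 0.167, 0.173], [0.534, 0.165, 0.163], [0.535, 0.163, 0.156]]
stub2 [[0.536, 0.173, 0.168], [0.536, 0.168, 0.171], [0.537, 0.166, 0.162], [0.531, 0.173, 0.167], [0.531, 0.168, 0.168], [0.532, 0.165, 0.163], [0.527, 0.173, 0.168], [0.527, 0.17, 0.163], [0.527, 0.166, 0.16]]
pipe [[0.641, 0.145, 0.228], [0.641, 0.142, 0.225], [0.641, 0.137, 0.227], [0.637, 0.147, 0.223], [0.636, 0.141, 0.227], [0.637, 0.138, 0.224], [0.633, 0.147, 0.222], [0.632, 0.141, 0.228], [0.633, 0.138, 0.222]]
788 [ 0.41663409 -0.43995958  0.04099201] [ 0.51680992 -0.34149805  0.09305267]
 -6   1  -1   1   0   0   2   0   2  -1   0   2   2   2   0   2   0  -4   4   0   0  -4   1   5   3   1  -5   0
  2  -2  -2   0  -2  -1   0  -1   0   0   3   0   1
[... 2276 characters left out ...]
0   0   4  -4  -1  -4   2
  0   0   3  -2  -2   1  -2  -1   0  -2   4   3  14  15  56  78  82  79  74  69   0   2   0  -1   2   0   0  -1
  0   1  -3  -2 1171   0   0  -3  -3   0   0  -3   0  12   9  59  77  77  74   0  -2   3   0  -2   0  -4  -1   3
  0  -1   0  -2   1   0  -3   0   0  -5   0   0   0 1171   0   0  56  75   1   5   1   3  -1  -3   0   0   0   0
 -2  -2   0   0   0  -2  -3  -3  -1  -1  -2  -2   2   2   3  -4  -2 1171  -1  -2  -1   0   4   1   0   2  -2  -2
  2   2   2   0   0   1   4  -3   0  -1   0   1  -5   0   1  -2   1   0   0  -1   0   0   0   0  -2  -1   0   1
 -1  -4   1   2   0   2   0   0   0  -2  -1   0   0  -1  -2   0  -2   0  -2  -1   0   2  -1   4   0   5   1   0
```

View pics/c1.png

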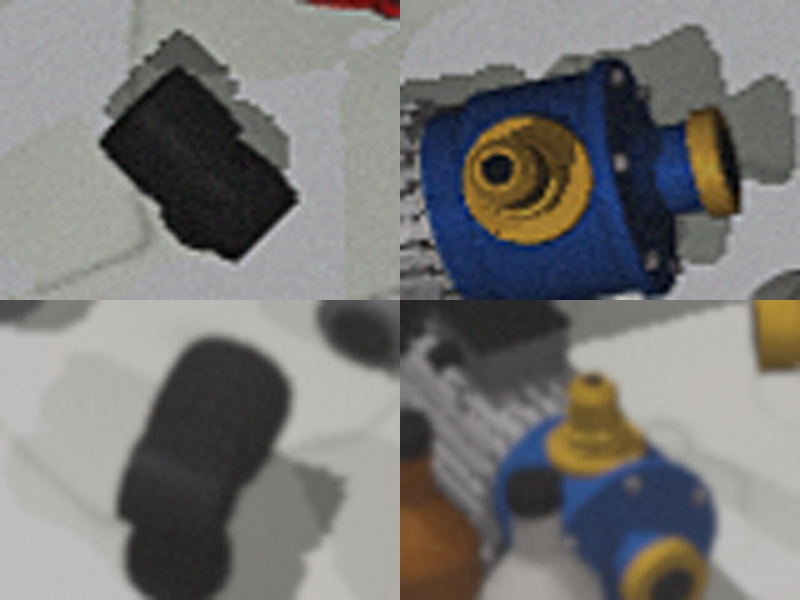

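The black elbow is at top px (415,243) and side px (350,338). The two red ones are decoys, at top (452,202) and (419,325). The crop confirms it is black, with the wide collar pointing up-left and the bend at lower right. Its outlet is down and its inlet level, as described. The stub is at top px about (185,213). Next I fit the poses.

```bash
cat > fit.py <<'E'
from h import *
from scipy.optimize import least_squares
def cyl(p,a,b,r):
    ax=(b-a)/np.linalg.norm(b-a);L=np.linalg.norm(b-a);t=(p-a)@ax;rad=np.linalg.norm(p-a-np.outer(t,ax),axis=1)
    q=np.stack([rad-r,np.abs(t-L/2)-L/2],1); return np.minimum(q.max(1),0)+np.linalg.norm(np.maximum(q,0),axis=1)
def elbow_sdf(p,o,x,z):
    y=np.cross(z,x)
    return np.min([cyl(p,o+.024*x,o+.07*x,.03),cyl(p,o-.023*y,o+.023*y,.023),cyl(p,o,o-.06*z,.021),cyl(p,o-.048*z,o-.06*z,.026),cyl(p,o,o+.03*x,.021)],0)
E
python3 - <<'E'
from fit import *
P={'top':np.load('P.npy'),'side':cloud('side',np.load('side0.npy'))}
I={n:cv2.imread(f'pics/{n}0.png').astype(int) for n in P}
def pts(n,c,r,z0,z1):
    p=P[n];k=(np.hypot(p[...,0]-c[0],p[...,1]-c[1])<r)&(p[...,2]>z0)&(p[...,2]<z1); return p[k],I[n][k]
for use in (['top'],['side'],['top','side']):
    A=np.vstack([pts(n,(.465,-.39),.09,.015,.12)[0] for n in use])
    f=lambda v:elbow_sdf(A,np.array([v[0],v[1],.06]),np.array([np.cos(v[2]),np.sin(v[2]),0]),np.array([0,0,1.]))
    s=least_squares(f,[.45,-.40,.8],loss='soft_l1',f_scale=.003); print('elbow',use,len(A),s.x.round(4),np.abs(f(s.x)).mean())
for use in (['top'],['side'],['top','side']):
    A=[]
    for n in use:
        p,c=pts(n,(.53,.17),.05,.117,.175); k=(c[:,2]>c[:,0]+30); A.append(p[k])
    A=np.vstack(A)
    def f(v):
        o=np.array([v[0],v[1],.125]);e=np.array([0,0,1.])
        return np.min([cyl(A,o-.02*e,o,.031),cyl(A,o,o+.044*e,.0155),cyl(A,o+.005*e,o+.018*e,.0175)],0)
    s=least_squares(f,[.53,.17],loss='soft_l1',f_scale=.002); print('stub',use,len(A),s.x.round(4),np.abs(f(s.x)).mean())
S=s.x
for use in (['top'],['side'],['top','side']):
    A=np.vstack([pts(n,(.635,.14),.065,.15,.24)[0] for n in use])
    # nut+pipe cylinder
    def f(v):
        u=np.array([np.cos(v[0]),np.sin(v[0]),0]);o=np.array([*S,.199])
        return np.minimum(cyl(A,o+.098*u,o+v[1]*u,.028),cyl(A,o+.098*u,o+.16*u,.021))
    s=least_squares(f,[-.2,.115],loss='soft_l1',f_scale=.002); print('pipe',use,len(A),s.x.round(4),np.abs(f(s.x)).mean())
for nm,c in dict(det=(213,268),soft=(240,245)).items():
    p=P['top'][c[1]-30:c[1]+30,c[0]-30:c[0]+30].reshape(-1,3); q=p[(p[:,2]>.17)&(p[:,2]<.23)]; print(nm,np.median(q,0).round(3),q[:,2].max())
    for n in P:
      q,_=pts(n,np.median(q,0)[:2],.03,.185,.23); print(n,len(q),q.mean(0).round(3))
# ridge: height vs angle at r 16.5..19.5
A=np.vstack([pts(n,S,.0195,.128,.16)[0] for n in P]);d=A[:,:2]-S;r=np.hypot(*d.T);A=A[(r>.0165)];d=d[r>.0165]
a=np.degrees(np.arctan2(d[:,1],d[:,0]))
for b in range(-180,180,15):
    k=(a>=b)&(a<b+15); print(b,k.sum(),np.sort((A[k,2]*1000-125).round(1))[-6:])
E
```

```text
elbow ['top'] 804 [ 0.4478 -0.4097  0.7716] 0.00144023564018396
elbow ['side'] 1150 [ 0.4475 -0.409   0.7739] 0.0015014153840587094
elbow ['top', 'side'] 1954 [ 0.4476 -0.4092  0.771 ] 0.001487032448209608
stub ['top'] 457 [0.5371 0.1783] 0.0014244190488200087
stub ['side'] 258 [0.5359 0.1762] 0.0018137019621704419
stub ['top', 'side'] 715 [0.5364 0.1774] 0.0016258111835228324
pipe ['top'] 742 [-0.2742  0.1223] 0.0015281507838488335
pipe ['side'] 408 [-0.2888  0.1274] 0.002506966813456991
pipe ['top', 'side'] 1150 [-0.2805  0.123 ] 0.0019358737279961161
det [0.417 0.095 0.207] 0.2181435644143016
top 185 [0.406 0.107 0.212]
side 160 [0.401 0.1   0.207]
soft [0.456 0.044 0.204] 0.21551962615742892
top 181 [0.459 0.041 0.204]
side 126 [0.457 0.036 0.202]
-180 1 [14.]
-165 5 [10.3 10.3 12.1 14.1 19.2]
-150 6 [ 4.5  4.9 10.6 15.4 26.3 33.7]
-135 9 [13.4 14.4 20.6 24.9 27.2 30. ]
-120 11 [13.3 15.3 16.  24.  27.3 31.3]
-105 8 [11.4 14.2 20.  23.8 24.3 34.7]
-90 6 [11.4 11.9 13.8 15.1 15.6 32.6]
-75 6 [ 5.   6.2  7.5 14.5 14.5 21.1]
-60 9 [14.3 14.8 15.  15.3 29.9 32.8]
-45 6 [ 4.5 14.1 15.4 16.  16.5 19.3]
-30 5 [ 4.2  7.7 12.3 12.6 18.2]
-15 3 [14.1 15.5 16.5]
0 2 [15.8 17.1]
15 0 []
30 0 []
45 0 []
60 0 []
75 0 []
90 0 []
105 0 []
120 2 [17.5 17.9]
135 3 [13.6 19.8 22. ]
150 2 [10.4 12.4]
165 5 [12.  12.9 14.5 15.7 24.8]
```

```bash
cat > mv.py <<'E'
from fit import *
from scipy.spatial.transform import Rotation as Ro
def cur():
    o=bot.observe(); return np.array(o['tool_pos']),Ro.from_euler('xyz',o['orientation']),o
def tool(z,y):
    z=z/np.linalg.norm(z);y=y/np.linalg.norm(y); return Ro.from_matrix(np.stack([np.cross(y,z),y,z],1))
def rel(p,R):
    q,C,o=cur(); return ((p-q)*100).round(2),(R*C.inv()).as_rotvec().round(3)
E
python3 - <<'E'
from mv import *
p,R,o=cur(); print(o); print(R.as_matrix().round(3))
b=np.array([.4476,-.4092,.06]);h=.771;f=np.array([np.cos(h),np.sin(h),0]);y=np.array([-np.sin(h),np.cos(h),0])
z=(f+[0,0,-1])/2**.5
for s in (1,-1):
    T=tool(z,s*y); print(s,rel(b+.011*z,T),rel(b-.09*z,T)); D=tool(np.array([0,0,-1.]),s*y); print('down',rel(b,D))
E
```

```text
{'t': 0.1, 'qpos': array([ 1.45767706e+00,  4.07734011e-02,  8.39247042e-02, -4.32161292e-04,
       -1.61549252e+00, -3.33693729e-01]), 'joint_velocities': array([ 1.40808269e-03, -2.78869174e-03,  3.04974265e-03,  1.94803942e-03,
        2.43112576e-05,  7.60017064e-04]), 'tau': array([-4.75128792e-03, -3.69346869e+01,  3.48281372e+01,  6.95183560e+00,
       -4.42554097e-03,  2.21530463e-06]), 'tool_pos': array([0.25904788, 0.54084427, 0.21296951]), 'orientation': array([ 3.13999157e+00, -9.80626713e-05, -4.46793941e-01]), 'contact_force': array([-0.08626123, -0.58914784,  0.42761592]), 'moment': array([-0.02094736,  0.02666955,  0.04069299]), 'gripper_force': 0.0, 'width': 0.08522985721808579}
[[ 0.902 -0.432 -0.001]
 [-0.432 -0.902 -0.001]
 [ 0.     0.002 -1.   ]]
1 (array([ 19.41, -94.46, -16.07]), array([ 0.903,  0.146, -1.811])) (array([ 14.29, -99.44,  -8.93]), array([ 0.903,  0.146, -1.811]))
down (array([ 18.86, -95.  , -15.3 ]), array([ 0.   , -0.002, -1.924]))
-1 (array([ 19.41, -94.46, -16.07]), array([ 0.136, -0.823,  1.152])) (array([ 14.29, -99.44,  -8.93]), array([ 0.136, -0.823,  1.152]))
down (array([ 18.86, -95.  , -15.3 ]), array([0.002, 0.   , 1.218]))
```

Emit:
jog_arm:
  delta_pos:
    - [20,-15.5,21]
    - [20,-15.5,21]
    - [20,-15.5,21]
    - [20,-15.5,21]
    - [20,-15.5,21]
    - [20,-15.5,21]
    - [20,-15.5,21]
    - [22,-20,21]
  twist:
    - [0,0,-0.1]
    - [0,0,-0.2]
    - [0,0,-0.3]
    - [0,0,-0.42]
    - [0,0,-0.42]
    - [0,0,-0.42]
    - [0,0,-0.42]
    - [0,0,-0.5]
  claw: 8.5

```text
t: 0.9
tool_pos: [0.4804, 0.3424, 0.4238]
orientation: [3.141, 0.0, -0.946]
contact_force: [1.7, -0.4, -0.4]
width: 0.085
gripper_force: 0.0
```

Emit:
jog_arm:
  delta_pos:
    - [3,-5,0]
    - [6,-10,0]
    - [8,-15,0]
    - [9,-20,0]
    - [10,-25,0]
    - [11,-30,0]
    - [11,-35,0]
    - [11,-40,0]
  twist:
    - [0,0,-0.08]
    - [0,0,-0.16]
    - [0,0,-0.24]
    - [0,0,-0.32]
    - [0,0,-0.4]
    - [0,0,-0.48]
    - [0,0,-0.56]
    - [0,0,-0.64]

```text
t: 1.7
tool_pos: [0.5888, -0.0383, 0.423]
orientation: [3.14, -0.0, -1.59]
contact_force: [0.7, 0.2, 0.6]
width: 0.0849
gripper_force: 0.0
```

```bash
python3 - <<'E'
from mv import *
p,R,o=cur(); print(p,o['qpos'].round(3),o['t'])
b=np.array([.4476,-.4092,.06]);h=.771;f=np.array([np.cos(h),np.sin(h),0]);y=np.array([-np.sin(h),np.cos(h),0])
z=(f+[0,0,-1])/2**.5
T=tool(z,y); print(rel(b+.011*z,T),rel(b-.10*z,T)); D=tool(np.array([0,0,-1.]),y); print('down',rel(b,D))
E
```

```text
[ 0.58880111 -0.03826288  0.42296952] [ 0.274  0.149  0.595 -0.    -2.018 -0.294] 1.7
(array([-13.56, -36.55, -37.07]), array([ 0.738, -0.322, -0.74 ])) (array([-19.19, -42.02, -29.23]), array([ 0.738, -0.322, -0.74 ]))
down (array([-14.12, -37.09, -36.3 ]), array([-0.   , -0.002, -0.781]))
```

Emit:
jog_arm:
  delta_pos:
    - [-2,-5,-1]
    - [-4,-9,-2]
    - [-6,-13,-3]
    - [-8,-18,-4]
    - [-10,-22,-5]
    - [-12,-26,-6]
    - [-14,-31,-7]
    - [-16,-35,-8]
  twist:
    - [0.09,-0.04,-0.09]
    - [0.18,-0.08,-0.18]
    - [0.28,-0.12,-0.28]
    - [0.37,-0.16,-0.37]
    - [0.46,-0.2,-0.46]
    - [0.55,-0.24,-0.55]
    - [0.65,-0.28,-0.65]
    - [0.738,-0.322,-0.74]

```text
t: 2.5
tool_pos: [0.4279, -0.3877, 0.3437]
orientation: [-3.138, 0.79, -2.372]
contact_force: [1.6, -0.8, 0.4]
width: 0.0849
gripper_force: 0.0
```

Emit:
jog_arm:
  delta_pos:
    - [-1.6,-3.5,-3]
    - [-3.2,-7,-6]
    - [-3.2,-7,-10]
    - [-3.2,-7,-14]
    - [-3.2,-7,-18]
    - [-3.2,-7,-21.2]
    - [-3.2,-7,-21.2]
    - [-3.2,-7,-21.2]
  twist:
    - [0,0,0]
    - [0,0,0]
    - [0,0,0]
    - [0,0,0]
    - [0,0,0]
    - [0,0,0]
    - [0,0,0]
    - [0,0,0]

```text
t: 3.3
tool_pos: [0.3969, -0.4559, 0.1323]
orientation: [-3.138, 0.785, -2.367]
contact_force: [-0.4, -1.1, 0.7]
width: 0.085
gripper_force: 0.0
```

```bash
python3 - <<'E'
from mv import *
p,R,o=cur(); print(p,o['qpos'].round(3),o['t'])
b=np.array([.4476,-.4092,.06]);h=.771;f=np.array([np.cos(h),np.sin(h),0]);y=np.array([-np.sin(h),np.cos(h),0])
z=(f+[0,0,-1])/2**.5
T=tool(z,y); print(rel(b+.011*z,T))
q,C,_=cur(); print('elbow in tool frame', C.inv().apply(b-q))
a,_=eyes.snapshot('top');c,_=eyes.snapshot('side')
r=lambda im,x,y:cv2.resize(im[y:y+150,x:x+200],(400,300),interpolation=cv2.INTER_CUBIC)
cv2.imwrite('pics/pre.png',np.hstack([r(a,330,170),r(c,250,230)]))
E
```

```text
[ 0.39689807 -0.45590293  0.13225637] [-1.036  0.27   0.246 -0.769 -1.72   0.188] 3.3
(array([ 5.63,  5.21, -8.  ]), array([ 0.002,  0.002, -0.001]))
elbow in tool frame [ 0.0023814  -0.00175358  0.09982027]
```

View pics/pre.png

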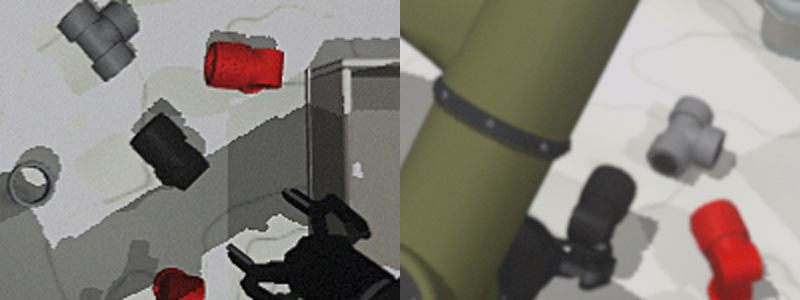

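The top crop (left) shows the open gripper lined up with the elbow. Its fingertips are at about (235,250) and (290,195), and the bend is at about (185,165). I'm advancing and closing.

Emit:
jog_arm:
  delta_pos:
    - [1.1,1.0,-1.6]
    - [2.2,2.1,-3.2]
    - [3.4,3.1,-4.8]
    - [4.5,4.2,-6.4]
    - [5.6,5.2,-8]
    - [5.6,5.2,-8]
    - [5.6,5.2,-8]
    - [5.6,5.2,-8]
  twist:
    - [0,0,0]
    - [0,0,0]
    - [0,0,0]
    - [0,0,0]
    - [0,0,0]
    - [0,0,0]
    - [0,0,0]
    - [0,0,0]

```text
t: 4.2
tool_pos: [0.4531, -0.4053, 0.0542]
orientation: [-3.132, 0.785, -2.363]
contact_force: [0.2, 0.5, -0.7]
width: 0.0853
gripper_force: 0.0
```

Emit:
jog_arm:
  delta_pos:
    - [0,0,0]
    - [0,0,0]
    - [0,0,0]
    - [0,0,0]
    - [0,0,0]
    - [0,0,0]
    - [0,0,0]
    - [0,0,0]
  twist:
    - [0,0,0]
    - [0,0,0]
    - [0,0,0]
    - [0,0,0]
    - [0,0,0]
    - [0,0,0]
    - [0,0,0]
    - [0,0,0]
  claw: 3.5
  force: 80

```text
t: 5.0
tool_pos: [0.4528, -0.4046, 0.0529]
orientation: [-3.135, 0.785, -2.365]
contact_force: [-3.4, -1.8, 5.3]
width: 0.0439
gripper_force: 82.1
```

Emit:
jog_arm:
  delta_pos:
    - [0,0,3]
    - [0,0,7]
    - [0,0,11]
    - [0,0,15]
    - [0,0,19]
    - [0,0,23]
    - [0,0,26]
    - [0,0,28]
  twist:
    - [0,0,0]
    - [0,0,0]
    - [0,0,0]
    - [-0.07,0.072,0]
    - [-0.139,0.143,0]
    - [-0.223,0.229,0]
    - [-0.314,0.323,0]
    - [-0.4,0.41,0]

```text
t: 5.8
tool_pos: [0.4531, -0.404, 0.3356]
orientation: [-3.133, 0.209, -2.367]
contact_force: [-0.7, -0.3, -3.4]
width: 0.0437
gripper_force: 81.8
```

Emit:
jog_arm:
  delta_pos:
    - [0,0.5,1]
    - [0,1,2]
    - [0,2,3]
    - [0,3,3]
    - [0,4,3]
    - [0,4,3]
    - [0,4,3]
    - [0,4,3]
  twist:
    - [-0.09,0.09,0]
    - [-0.18,0.185,0]
    - [-0.27,0.278,0]
    - [-0.36,0.37,0]
    - [-0.45,0.463,0]
    - [-0.54,0.556,0]
    - [-0.63,0.648,0]
    - [-0.695,0.717,0]

```text
t: 6.6
tool_pos: [0.4541, -0.3627, 0.3597]
orientation: [3.134, -0.792, -2.359]
contact_force: [-0.4, 0.5, -2.6]
width: 0.0438
gripper_force: 81.8
```

```bash
python3 - <<'E'
from mv import *
p,R,o=cur(); print(p,R.as_matrix().round(3).tolist(),o['qpos'].round(3),o['t'],o['width'],o['gripper_force'])
a,d=eyes.snapshot('top');c,e=eyes.snapshot('side'); np.savez('held.npz',a=d,b=e)
u=px('top',p);v=px('side',p);print(u,v)
r=lambda im,u:cv2.resize(im[max(0,int(u[1])-75):][:150,max(0,int(u[0])-100):][:,:200],(400,300),interpolation=cv2.INTER_CUBIC)
cv2.imwrite('pics/held.png',np.hstack([r(a,u),r(c,v)]))
E
```

```text
[ 0.45411264 -0.3626806   0.35967592] [[-0.498, -0.702, -0.509], [-0.495, 0.713, -0.497], [0.711, 0.005, -0.703]] [-0.032  0.219  0.146  0.608 -2.027 -0.636] 6.6 0.04384060017144872 81.84728018939495
[436.29265655 246.19159985] [342.39916126 229.82320209]
```

View pics/held.png

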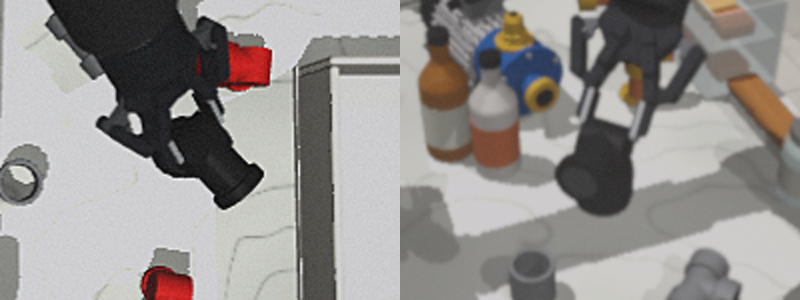

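```bash
cat > held.py <<'E'
from mv import *
def fit_held(clouds,o0,Re0,it=3,rot_free=3):
    "fit elbow pose: o bend, Re elbow rotation. uses points on collar / outlet only"
    A=np.vstack([c.reshape(-1,3) for c in clouds]);A=A[np.linalg.norm(A-o0,axis=1)<.11]
    v=np.zeros(6)
    pose=lambda v:(o0+v[:3],Ro.from_rotvec(v[3:])*Re0)
    def sd(v,A):
        o,R=pose(v);M=R.as_matrix();return elbow_sdf(A,o,M[:,0],M[:,2])
    for i in range(it):
        o,R=pose(v);L=R.inv().apply(A-o)
        k=(np.abs(sd(v,A))<(.012,.008,.006)[i])&((L[:,0]>.027)|(L[:,2]<-.03))
        B=A[k]; v=least_squares(lambda v:np.r_[sd(v,B),v[3:]*.05],v,loss='soft_l1',f_scale=.002).x
    o,R=pose(v);return o,R,len(B),np.abs(sd(v,B)).mean(),v
def elbow_from_tool(p,R,tx,off=(0,0,-.011)):
    "tx: rotation elbow->tool"
    return p+R.apply(off),R*tx
# at pickup elbow: x=.7071(tz)+.7071 n ; tool y=elbow y
c=2**-.5
TX=Ro.from_matrix(np.array([[-c,0,-c],[0,1,0],[c,0,-c]]))
E
python3 - <<'E'
from held import *
p,R,o=cur(); d=np.load('held.npz')
o0,Re=elbow_from_tool(p,R,TX); M=Re.as_matrix(); print('pred x',M[:,0],'outlet',-M[:,2],'y',M[:,1],o0)
C=[cloud('top',d['a']),cloud('side',d['b'])]
for cc in (C[:1],C[1:],C):
    f=fit_held(cc,o0,Re); m=f[1].as_matrix(); print(f[2:4],'off tool mm',(R.inv().apply(f[0]-p)*1000).round(1),'x',m[:,0].round(3),'out',-m[:,2].round(3),'rot in elbow frame',(Re.inv()*f[1]).as_rotvec().round(3))
E
```

```text
pred x [-0.01284163  0.00210207 -0.99991533] outlet [-0.71219869 -0.70193602  0.00767092] y [-0.70186047  0.7122369   0.01051109] [ 0.46004211 -0.35697392  0.36413597]
(508, np.float64(0.0007434568234333006)) off tool mm [  0.6  -1.  -10.9] x [-0.012 -0.008 -1.   ] out [-0.725 -0.688  0.014] rot in elbow frame [ 0.019  0.006 -0.008]
(945, np.float64(0.0008662939138322154)) off tool mm [  0.6  -0.3 -10.1] x [-0.022  0.021 -1.   ] out [-0.713 -0.702  0.001] rot in elbow frame [ 0.    -0.007  0.02 ]
(1456, np.float64(0.0009240296686599075)) off tool mm [  1.   -0.5 -10.7] x [-0.014  0.014 -1.   ] out [-0.719 -0.695  0.   ] rot in elbow frame [ 0.01  -0.007  0.009]
```

```bash
cat > place.py <<'E'
from held import *
S=np.array([.5367,.1776,.125])
def target(head,gap,off,G):
    "G: elbow->tool rot (tool = elbow*G); off bend in tool frame (m)"
    u=np.array([np.cos(head),np.sin(head),0]);x=np.array([0,0,-1.]);z=-u
    Re=Ro.from_matrix(np.stack([x,np.cross(z,x),z],1)); Rt=Re*G
    return S+[0,0,gap+.07]-Rt.apply(off),Rt
E
python3 - <<'E'
from place import *
p,R,o=cur(); d=np.load('held.npz')
o0,Re=elbow_from_tool(p,R,TX)
f=fit_held([cloud('top',d['a']),cloud('side',d['b'])],o0,Re)
G=f[1].inv()*R; off=R.inv().apply(f[0]-p); np.savez('grip.npz',G=G.as_quat(),off=off)
for hd in (-75,):
    for gap in (.12,.06): print(hd,gap,rel(*target(np.radians(hd),gap,off,G)))
E
```

```text
-75 0.12 (array([ 8.38, 53.33, -4.97]), array([-0.005, -0.02 ,  1.064]))
-75 0.06 (array([  8.38,  53.33, -10.97]), array([-0.005, -0.02 ,  1.064]))
```

Emit:
jog_arm:
  delta_pos:
    - [0.7,4.8,0]
    - [1.4,9.6,0]
    - [2.2,14.4,0]
    - [3,19.2,0]
    - [3.8,24,0]
    - [4.6,28.8,0]
    - [5.4,33.6,0]
    - [6,38,0]
  twist:
    - [0,0,0.1]
    - [0,0,0.2]
    - [0,0,0.3]
    - [0,0,0.4]
    - [0,0,0.52]
    - [0,0,0.64]
    - [0,0,0.76]
    - [0,0,0.88]

```text
t: 7.5
tool_pos: [0.513, 0.0185, 0.3617]
orientation: [3.14, -0.782, -1.48]
contact_force: [0.5, -0.2, -1.1]
width: 0.0437
gripper_force: 83.3
```

Emit:
jog_arm:
  delta_pos:
    - [0.5,4,0]
    - [1.1,8,0]
    - [1.7,11,0]
    - [2.1,13.5,0]
    - [2.4,15.3,0]
    - [2.4,15.3,-2]
    - [2.4,15.3,-4]
    - [2.4,15.3,-5]
  twist:
    - [0,0,0.09]
    - [0,0,0.184]
    - [0,0,0.184]
    - [0,0,0.184]
    - [0,0,0.184]
    - [0,0,0.184]
    - [0,0,0.184]
    - [0,0,0.184]

```text
t: 8.3
tool_pos: [0.5367, 0.1691, 0.3098]
orientation: [3.136, -0.784, -1.299]
contact_force: [0.1, 0.1, -1.6]
width: 0.0437
gripper_force: 83.3
```

```bash
cat > chk.py <<'E'
from place import *
import sys
def chk(tag,head,gap,view=True):
    g=np.load('grip.npz');G=Ro.from_quat(g['G']);off=g['off']
    p,R,o=cur(); a,d=eyes.snapshot('top');c,e=eyes.snapshot('side')
    o0=p+R.apply(off);Re=R*G.inv()
    C=[cloud('top',d),cloud('side',e)]
    for cc in (C[:1],C[1:],C):
        try:
            f=fit_held(cc,o0,Re);m=f[1].as_matrix();print(f[2],round(f[3],4),'inlet-S mm',((f[0]+.07*m[:,0]-S)*1000).round(1),'x',m[:,0].round(3),'head',round(np.degrees(np.arctan2(-m[1,2],-m[0,2])),1))
        except Exception as ex: print('nofit',ex)
    m=Re.as_matrix();print('tool-based',((o0+.07*m[:,0]-S)*1000).round(1),'x',m[:,0].round(3),'head',np.degrees(np.arctan2(-m[1,2],-m[0,2])).round(1),'q',o['qpos'].round(2),'F',o['contact_force'].round(1),'t',o['t'])
    if head is not None: print('to target',rel(*target(np.radians(head),gap,off,G)))
    u=px('top',S+[0,0,.05]);v=px('side',S+[0,0,.05])
    r=lambda im,u:cv2.resize(im[max(0,int(u[1])-60):][:120,max(0,int(u[0])-80):][:,:160],(400,300),interpolation=cv2.INTER_CUBIC)
    cv2.imwrite(f'pics/{tag}.png',np.hstack([r(a,u),r(c,v)]))
E
python3 -c "
from chk import *
chk('over',-75,.055)"
```

```text
586 0.0008 inlet-S mm [ -1.9  -0.7 120. ] x [-0.006  0.006 -1.   ] head -75.6
546 0.0015 inlet-S mm [ -4.1  -1.8 123.1] x [-0.022  0.004 -1.   ] head -75.6
1129 0.0013 inlet-S mm [ -3.   -1.4 120.5] x [-0.018  0.002 -1.   ] head -75.9
tool-based [ -2.3  -1.4 123.2] x [-0.015  0.005 -1.   ] head -75.2 q [ 0.99  0.11 -0.06  0.6  -1.92 -0.66] F [ 0.1  0.1 -1.6] t 8.3
to target (array([ 0.14,  0.21, -6.89]), array([-0.004, -0.015,  0.004]))
```

View pics/over.png

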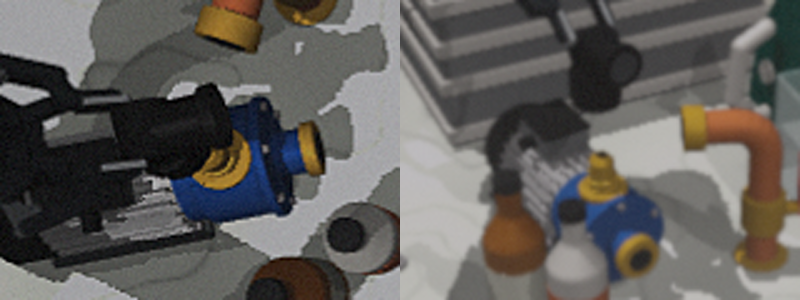

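Emit:
jog_arm:
  delta_pos:
    - [0.1,0.1,-1]
    - [0.2,0.2,-3]
    - [0.2,0.2,-5]
    - [0.2,0.2,-7]
    - [0.2,0.2,-7.2]
    - [0.2,0.2,-7.2]
    - [0.2,0.2,-7.2]
    - [0.2,0.2,-7.2]
  twist:
    - [0,-0.01,0]
    - [-0.004,-0.015,0.004]
    - [-0.004,-0.015,0.004]
    - [-0.004,-0.015,0.004]
    - [-0.004,-0.015,0.004]
    - [-0.004,-0.015,0.004]
    - [-0.004,-0.015,0.004]
    - [-0.004,-0.015,0.004]

```text
t: 9.2
tool_pos: [0.5393, 0.1714, 0.2412]
orientation: [-3.122, -0.792, -1.312]
contact_force: [-0.1, 0.5, -2.0]
width: 0.044
gripper_force: 83.3
```

```bash
python3 -c "
from chk import *
chk('over2',-75,.02)"
```

```text
497 0.0009 inlet-S mm [ 2.   1.2 51.1] x [ 0.015 -0.002 -1.   ] head -75.4
489 0.0015 inlet-S mm [ 0.8  0.4 54.8] x [ 0.026  0.011 -1.   ] head -74.4
972 0.0014 inlet-S mm [ 1.5  0.8 52.1] x [ 0.021  0.005 -1.   ] head -74.8
tool-based [ 1.4  0.7 54.4] x [ 0.004  0.001 -1.   ] head -75.0 q [ 1.    0.12 -0.18  0.59 -1.82 -0.75] F [-0.1  0.5 -2. ] t 9.2
to target (array([-0.1 , -0.05, -3.4 ]), array([-0.001,  0.003, -0.   ]))
```

Emit:
jog_arm:
  delta_pos:
    - [-0.08,-0.1,0]
    - [-0.08,-0.1,0]
    - [-0.08,-0.1,-0.4]
    - [-0.08,-0.1,-0.8]
    - [-0.08,-0.1,-1.2]
    - [-0.08,-0.1,-1.6]
    - [-0.08,-0.1,-2.0]
    - [-0.08,-0.1,-2.0]
  twist:
    - [0,0.012,0]
    - [0,0.012,0]
    - [0,0.012,0]
    - [0,0.012,0]
    - [0,0.012,0]
    - [0,0.012,0]
    - [0,0.012,0]
    - [0,0.012,0]

```text
t: 10.1
tool_pos: [0.5381, 0.17, 0.2192]
orientation: [3.14, -0.791, -1.298]
contact_force: [-0.6, -0.5, -1.9]
width: 0.0434
gripper_force: 83.3
```

Emit:
jog_arm:
  delta_pos:
    - [0,0,-0.2]
    - [0,0,-0.4]
    - [0,0,-0.6]
    - [0,0,-0.8]
    - [0,0,-1.0]
    - [0,0,-1.2]
    - [0,0,-1.4]
    - [0,0,-1.4]
  twist:
    - [0,0,0]
    - [0,0,0]
    - [0,0,0]
    - [0,0,0]
    - [0,0,0]
    - [0,0,0]
    - [0,0,0]
    - [0,0,0]

```text
t: 10.9
tool_pos: [0.5382, 0.1702, 0.2054]
orientation: [3.141, -0.79, -1.298]
contact_force: [1.5, 0.4, -3.1]
width: 0.0435
gripper_force: 83.3
```

```bash
python3 -c "
from chk import *
chk('over3',-75,.012)"
```

```text
455 0.0008 inlet-S mm [ 0.1  0.3 15.5] x [ 0.004 -0.    -1.   ] head -75.1
474 0.0015 inlet-S mm [-1.8 -1.1 18.9] x [-0.016 -0.001 -1.   ] head -75.3
914 0.0014 inlet-S mm [-0.4 -0.6 16.1] x [ 0.008 -0.001 -1.   ] head -74.6
tool-based [-0.5 -0.6 18.7] x [-0.01  0.   -1.  ] head -75.0 q [ 1.    0.13 -0.22  0.57 -1.77 -0.77] F [ 1.5  0.4 -3.1] t 10.9
to target (array([-0.01,  0.06, -0.68]), array([-0.   , -0.01 , -0.001]))
```

Emit:
jog_arm:
  delta_pos:
    - [0,0.03,-0.1]
    - [0,0.03,-0.2]
    - [0,0.03,-0.3]
    - [0,0.03,-0.4]
    - [0,0.03,-0.45]
    - [0,0.03,-0.5]
    - [0,0.03,-0.55]
    - [0,0.03,-0.55]
  twist:
    - [0,0,0]
    - [0,0,0]
    - [0,0,0]
    - [0,0,0]
    - [0,0,0]
    - [0,0,0]
    - [0,0,0]
    - [0,0,0]

```text
t: 11.8
tool_pos: [0.5383, 0.1704, 0.2009]
orientation: [-3.141, -0.791, -1.299]
contact_force: [0.2, 0.7, -0.4]
width: 0.0435
gripper_force: 83.5
```

Emit:
jog_arm:
  delta_pos:
    - [0,0,-0.05]
    - [0,0,-0.1]
    - [0,0,-0.15]
    - [0,0,-0.2]
    - [0,0,-0.25]
    - [0,0,-0.3]
    - [0,0,-0.3]
    - [0,0,-0.3]
  twist:
    - [0,0,0]
    - [0,0,0]
    - [0,0,0]
    - [0,0,0]
    - [0,0,0]
    - [0,0,0]
    - [0,0,0]
    - [0,0,0]

```text
t: 12.6
tool_pos: [0.5384, 0.1702, 0.2004]
orientation: [-3.138, -0.792, -1.302]
contact_force: [-3.8, 0.3, 9.8]
width: 0.0437
gripper_force: 84.4
```

Emit:
jog_arm:
  delta_pos:
    - [0,0,0.1]
    - [0,0,0.1]
    - [0,0,0.1]
    - [0,0,0.1]
    - [0,0,0.1]
    - [0,0,0.1]
    - [0,0,0.1]
    - [0,0,0.1]
  twist:
    - [0,0,0]
    - [0,0,0]
    - [0,0,0]
    - [0,0,0]
    - [0,0,0]
    - [0,0,0]
    - [0,0,0]
    - [0,0,0]
  claw: 8.5

```text
t: 13.4
tool_pos: [0.5382, 0.1704, 0.1984]
orientation: [-3.142, -0.79, -1.299]
contact_force: [0.1, -0.1, 0.3]
width: 0.0855
gripper_force: 0.0
```

Emit:
jog_arm:
  delta_pos:
    - [-0.4,1.6,1.7]
    - [-0.9,3.3,3.4]
    - [-1.3,5,5.1]
    - [-1.8,6.6,6.8]
    - [-2.2,8.2,8.5]
    - [-2.2,8.2,12]
    - [-2.2,8.2,15]
    - [-2.2,8.2,15]
  twist:
    - [0,0,0]
    - [0,0,0]
    - [0,0,0]
    - [0,0,0]
    - [0,0,0]
    - [0,0,0]
    - [0,0,0]
    - [0,0,0]

```text
t: 14.2
tool_pos: [0.5167, 0.2528, 0.3531]
orientation: [-3.132, -0.787, -1.306]
contact_force: [0.3, 0.4, 0.6]
width: 0.085
gripper_force: 0.0
```

```bash
cat > seat.py <<'E'
from place import *
def seat(head,gap,tag,pic=True):
    a,d=eyes.snapshot('top');c,e=eyes.snapshot('side')
    u=np.array([np.cos(np.radians(head)),np.sin(np.radians(head)),0]);x=np.array([0,0,-1.])
    Re=Ro.from_matrix(np.stack([x,np.cross(-u,x),-u],1));C=[cloud('top',d),cloud('side',e)]
    for cc in (C[:1],C[1:],C):
        f=fit_held(cc,S+[0,0,.07+gap],Re);m=f[1].as_matrix();print(f[2],round(f[3],4),'inlet-S mm',((f[0]+.07*m[:,0]-S)*1000).round(1),'x',m[:,0].round(3),'head',round(np.degrees(np.arctan2(-m[1,2],-m[0,2])),1))
    u=px('top',S+[0,0,.05]);v=px('side',S+[0,0,.05])
    r=lambda im,u:cv2.resize(im[max(0,int(u[1])-60):][:120,max(0,int(u[0])-80):][:,:160],(400,300),interpolation=cv2.INTER_CUBIC)
    cv2.imwrite(f'pics/{tag}.png',np.hstack([r(a,u),r(c,v)]))
    return f
E
python3 - <<'E'
from seat import *
f=seat(-75,.0125,'rest')
p,R,o=cur();print(p,o['qpos'].round(2),o['t'],o['contact_force'])
h=np.radians(15); T=tool(np.array([0,0,-1.]),np.array([np.cos(h),np.sin(h),0]))
print(rel(np.array([*S[:2],.30]),T),rel(np.array([*S[:2],.30]),Ro.from_rotvec([0,0,np.pi])*T))
E
```

```text
421 0.0009 inlet-S mm [ 1.   0.9 10.3] x [ 0.048  0.029 -0.998] head -76.2
471 0.002 inlet-S mm [ 2.2 -1.   9.4] x [ 0.128  0.028 -0.991] head -73.6
886 0.0016 inlet-S mm [ 1.9 -0.6  9.7] x [ 0.088  0.02  -0.996] head -74.6
[0.51626358 0.25259239 0.34863971] [ 1.09  0.23  0.15  0.58 -2.05 -0.7 ] 14.3 [ 0.50427737 -0.6974871  -1.07013495]
(array([ 2.04, -7.5 , -4.86]), array([-0.319,  1.161,  2.892])) (array([ 2.04, -7.5 , -4.86]), array([ 0.761,  0.209, -0.009]))
```

View pics/rest.png

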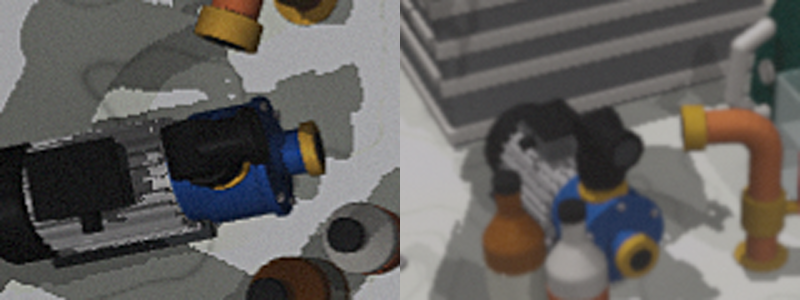

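The elbow sits on the stub with its outlet at about -75° (right crop, collar at (600,150)). It leans a few degrees and the gap is about 10 mm. I'll turn the tool upright above it with the wrist wound to its counter-clockwise end.

Emit:
jog_arm:
  delta_pos:
    - [0.5,-1.5,0]
    - [1,-3,-0.5]
    - [1.4,-5,-1]
    - [1.7,-6.5,-2]
    - [2,-7.5,-2]
    - [2,-7.5,-2]
    - [2,-7.5,-2]
    - [2,-7.5,-2]
  twist:
    - [0.13,0.035,0]
    - [0.26,0.07,0]
    - [0.39,0.105,0]
    - [0.52,0.14,0]
    - [0.65,0.175,0]
    - [0.761,0.209,0]
    - [0.761,0.209,0]
    - [0.761,0.209,0]

```text
t: 15.1
tool_pos: [0.5363, 0.1766, 0.3277]
orientation: [-3.14, -0.002, -1.302]
contact_force: [0.1, 0.4, -0.6]
width: 0.0846
gripper_force: 0.0
```

Emit:
jog_arm:
  delta_pos:
    - [0,0,0]
    - [0,0,0]
    - [0,0,0]
    - [0,0,0]
    - [0,0,0]
    - [0,0,0]
    - [0,0,0]
    - [0,0,0]
  twist:
    - [0,0,0.14]
    - [0,0,0.28]
    - [0,0,0.42]
    - [0,0,0.56]
    - [0,0,0.7]
    - [0,0,0.84]
    - [0,0,0.98]
    - [0,0,1.12]

```text
t: 15.9
tool_pos: [0.5357, 0.1786, 0.3264]
orientation: [3.141, 0.001, -0.172]
contact_force: [0.8, -0.1, 0.3]
width: 0.0848
gripper_force: 0.0
```

Emit:
jog_arm:
  delta_pos:
    - [0,0,0]
    - [0,0,0]
    - [0,0,0]
    - [0,0,0]
    - [0,0,0]
    - [0,0,0]
    - [0,0,0]
    - [0,0,0]
  twist:
    - [0,0,0.14]
    - [0,0,0.28]
    - [0,0,0.42]
    - [0,0,0.56]
    - [0,0,0.7]
    - [0,0,0.84]
    - [0,0,0.98]
    - [0,0,1.12]

```text
t: 16.7
tool_pos: [0.5357, 0.1786, 0.3264]
orientation: [-3.139, 0.003, 0.948]
contact_force: [-0.9, -0.1, 0.2]
width: 0.0851
gripper_force: 0.0
```

```bash
cat > v.py <<'E'
from place import *
def v(head,z,dx=0,dy=0):
    p,R,o=cur();print(p,o['qpos'].round(2),o['t'])
    h=np.radians(head+90); T=tool(np.array([0,0,-1.]),np.array([np.cos(h),np.sin(h),0])); print(rel(np.array([S[0]+dx,S[1]+dy,z]),T))
E
python3 -c "
from v import *
v(-75,.25)"
```

```text
[0.53567731 0.17861511 0.32641318] [ 0.68 -0.01  0.24 -0.   -1.83  1.84] 16.7
(array([ 0.1 , -0.1 , -7.64]), array([ 0.003, -0.004,  0.885]))
```

Emit:
jog_arm:
  delta_pos:
    - [0.1,-0.1,-1]
    - [0.1,-0.1,-2]
    - [0.1,-0.1,-3]
    - [0.1,-0.1,-4]
    - [0.1,-0.1,-5]
    - [0.1,-0.1,-6]
    - [0.1,-0.1,-7]
    - [0.1,-0.1,-7]
  twist:
    - [0,0,0.14]
    - [0,0,0.28]
    - [0,0,0.42]
    - [0,0,0.56]
    - [0,0,0.7]
    - [0,0,0.84]
    - [0.003,-0.004,0.885]
    - [0.003,-0.004,0.885]

```text
t: 17.5
tool_pos: [0.536, 0.1772, 0.255]
orientation: [-3.136, -0.002, 1.827]
contact_force: [-0.1, 0.9, -0.5]
width: 0.085
gripper_force: 0.0
```

Emit:
jog_arm:
  delta_pos:
    - [0,0,-1]
    - [0,0,-2]
    - [0,0,-3]
    - [0,0,-4]
    - [0,0,-5]
    - [0,0,-5.8]
    - [0,0,-5.8]
    - [0,0,-5.8]
  twist:
    - [0,0,0]
    - [0,0,0]
    - [0,0,0]
    - [0,0,0]
    - [0,0,0]
    - [0,0,0]
    - [0,0,0]
    - [0,0,0]

```text
t: 18.3
tool_pos: [0.5373, 0.1763, 0.2006]
orientation: [3.141, -0.004, 1.825]
contact_force: [-0.6, 0.1, -0.7]
width: 0.0852
gripper_force: 0.0
```

```bash
python3 -c "
from v import *
v(-75,.197)"
```

```text
[0.53732695 0.17628873 0.20064569] [ 0.67 -0.05 -0.03 -0.   -1.59  2.73] 18.3
(array([-0.06,  0.13, -0.36]), array([-0.004, -0.001,  0.008]))
```

Emit:
jog_arm:
  delta_pos:
    - [-0.03,0.1,-0.2]
    - [-0.05,0.1,-0.2]
    - [-0.05,0.1,-0.2]
    - [-0.05,0.1,-0.2]
    - [-0.05,0.1,-0.2]
    - [-0.05,0.1,-0.2]
    - [-0.05,0.1,-0.2]
    - [-0.05,0.1,-0.2]
  twist:
    - [0,0,0]
    - [0,0,0.008]
    - [0,0,0.008]
    - [0,0,0.008]
    - [0,0,0.008]
    - [0,0,0.008]
    - [0,0,0.008]
    - [0,0,0.008]
  claw: 3.5
  force: 50

```text
t: 19.1
tool_pos: [0.5369, 0.1774, 0.199]
orientation: [3.14, -0.005, 1.833]
contact_force: [-0.5, -0.3, 4.7]
width: 0.0446
gripper_force: 52.4
```

```bash
python3 -c "
from seat import *
p,R,o=cur();print(p,o['width'],o['contact_force'],o['moment']); seat(-75,.0105,'g2')"
```

```text
[0.53690249 0.17741738 0.1989586 ] 0.04456308693610838 [-0.45380091 -0.33387701  4.68924217] [-0.07764653  0.09733423 -0.00550307]
440 0.001 inlet-S mm [ 2.4 -0.1  9.3] x [ 0.037  0.016 -0.999] head -75.4
478 0.0023 inlet-S mm [ 2.2 -1.8  5.1] x [ 0.08   0.009 -0.997] head -75.9
924 0.0018 inlet-S mm [ 3.2 -1.3  8.6] x [ 0.072  0.01  -0.997] head -74.0
```

Emit:
jog_arm:
  delta_pos:
    - [0,0,-0.02]
    - [0,0,-0.04]
    - [0,0,-0.07]
    - [0,0,-0.09]
    - [0,0,-0.11]
    - [0,0,-0.13]
    - [0,0,-0.15]
    - [0,0,-0.15]
  twist:
    - [0,0,-0.14]
    - [0,0,-0.28]
    - [0,0,-0.42]
    - [0,0,-0.56]
    - [0,0,-0.7]
    - [0,0,-0.84]
    - [0,0,-0.98]
    - [0,0,-0.98]

```text
t: 20.0
tool_pos: [0.5369, 0.1771, 0.1972]
orientation: [3.141, -0.005, 0.851]
contact_force: [-0.5, -1.9, 3.8]
width: 0.0447
gripper_force: 52.4
```

```bash
python3 -c "
from seat import *
p,R,o=cur();print(p,o['qpos'][5],o['width'],o['contact_force'],o['moment']); seat(-75-56,.009,'g3')"
```

```text
[0.53687973 0.17708013 0.19723235] 1.7485424783769468 0.044661313539492126 [-0.53733457 -1.93084426  3.84651791] [-0.62389832 -0.08368185 -0.03337435]
477 0.0017 inlet-S mm [-6.6 -4.2  3.7] x [-0.099 -0.029 -0.995] head -133.9
482 0.0023 inlet-S mm [-3.4  0.   5.9] x [-0.063  0.057 -0.996] head -133.5
922 0.0019 inlet-S mm [-4.7 -0.6  6.3] x [-0.079  0.034 -0.996] head -134.7
```

Emit:
jog_arm:
  delta_pos:
    - [0,0,-0.02]
    - [0,0,-0.04]
    - [0,0,-0.07]
    - [0,0,-0.09]
    - [0,0,-0.11]
    - [0,0,-0.13]
    - [0,0,-0.15]
    - [0,0,-0.18]
  twist:
    - [0,0,-0.14]
    - [0,0,-0.28]
    - [0,0,-0.42]
    - [0,0,-0.56]
    - [0,0,-0.7]
    - [0,0,-0.84]
    - [0,0,-0.98]
    - [0,0,-1.12]

```text
t: 20.9
tool_pos: [0.5366, 0.1773, 0.1955]
orientation: [3.141, -0.005, -0.269]
contact_force: [-0.9, -1.2, 4.6]
width: 0.0441
gripper_force: 52.5
```

Emit:
jog_arm:
  delta_pos:
    - [0,0,-0.02]
    - [0,0,-0.04]
    - [0,0,-0.07]
    - [0,0,-0.09]
    - [0,0,-0.11]
    - [0,0,-0.13]
    - [0,0,-0.15]
    - [0,0,-0.18]
  twist:
    - [0,0,-0.14]
    - [0,0,-0.28]
    - [0,0,-0.42]
    - [0,0,-0.56]
    - [0,0,-0.7]
    - [0,0,-0.84]
    - [0,0,-0.98]
    - [0,0,-1.12]

```text
t: 21.7
tool_pos: [0.5362, 0.1776, 0.1938]
orientation: [3.14, -0.004, -1.389]
contact_force: [-4.2, -0.6, 6.8]
width: 0.0443
gripper_force: 52.6
```

```bash
python3 -c "
from seat import *
p,R,o=cur();print(p,o['qpos'],o['width'],o['contact_force'],o['moment']); seat(-75-56-128.3+360,.006,'g4')"
```

```text
[0.53620359 0.17756246 0.19375719] [ 0.67739718 -0.05292496 -0.04556869  0.00334438 -1.58123247 -0.49527749] 0.04426000332407171 [-4.21498545 -0.56058776  6.79452693] [-0.07704847  1.6755693   0.13322524]
268 0.0021 inlet-S mm [ 0.6 -0.4 -9. ] x [-0.012 -0.023 -1.   ] head 118.2
322 0.0018 inlet-S mm [0.  1.8 2. ] x [ 0.027  0.061 -0.998] head 96.9
532 0.002 inlet-S mm [ 0.3  2.  -2.3] x [ 0.017  0.059 -0.998] head 98.5
```

View pics/g4.png

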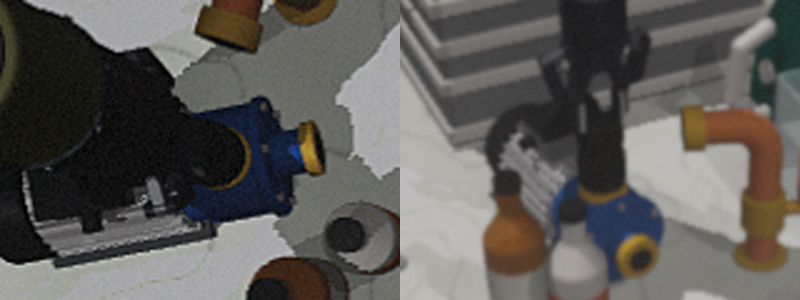

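Emit:
jog_arm:
  delta_pos:
    - [0,0,-0.02]
    - [0,0,-0.04]
    - [0,0,-0.07]
    - [0,0,-0.09]
    - [0,0,-0.11]
    - [0,0,-0.13]
    - [0,0,-0.15]
    - [0,0,-0.17]
  twist:
    - [0,0,-0.14]
    - [0,0,-0.28]
    - [0,0,-0.42]
    - [0,0,-0.56]
    - [0,0,-0.7]
    - [0,0,-0.84]
    - [0,0,-0.98]
    - [0,0,-1.12]

```text
t: 22.6
tool_pos: [0.5366, 0.1785, 0.1921]
orientation: [3.14, -0.003, -2.508]
contact_force: [-1.1, 1.6, 4.6]
width: 0.0442
gripper_force: 52.4
```

Emit:
jog_arm:
  delta_pos:
    - [0,0,-0.02]
    - [0,0,-0.04]
    - [0,0,-0.06]
    - [0,0,-0.08]
    - [0,0,-0.1]
    - [0,0,-0.12]
    - [0,0,-0.13]
    - [0,0,-0.13]
  twist:
    - [0,0,-0.14]
    - [0,0,-0.28]
    - [0,0,-0.42]
    - [0,0,-0.56]
    - [0,0,-0.7]
    - [0,0,-0.84]
    - [0,0,-0.91]
    - [0,0,-0.91]

```text
t: 23.4
tool_pos: [0.537, 0.1781, 0.1905]
orientation: [3.14, -0.004, 2.869]
contact_force: [0.7, 0.8, 2.9]
width: 0.0446
gripper_force: 52.3
```

```bash
python3 -c "
from seat import *
p,R,o=cur();print(p,o['qpos'][5],o['width'],o['contact_force'],o['moment'],R.as_matrix()[:,1]); f=seat(-16,.003,'g5')
"
```

```text
[0.53703598 0.17811502 0.19052291] -2.515519354648001 0.04463558413165257 [0.69500859 0.76846787 2.92026455] [ 0.6160883  -0.62454618 -0.09460462] [0.26950271 0.96299764 0.00195704]
549 0.0017 inlet-S mm [ 3.6 -1.7 -1.7] x [ 0.043 -0.034 -0.999] head -17.2
437 0.0019 inlet-S mm [ 1.1 -0.3  1.9] x [ 0.041  0.013 -0.999] head -15.8
957 0.0018 inlet-S mm [ 2.1 -0.6 -0.8] x [ 0.038 -0.006 -0.999] head -16.6
```

Emit:
jog_arm:
  delta_pos:
    - [0,0,0]
    - [0,0,0]
    - [0,0,0]
    - [0,0,0]
    - [0,0,0]
    - [0,0,0]
    - [0,0,0]
    - [0,0,0]
  twist:
    - [0,0,0]
    - [0,0,0]
    - [0,0,0]
    - [0,0,0]
    - [0,0,0]
    - [0,0,0]
    - [0,0,0]
    - [0,0,0]
  claw: 8.5

```text
t: 24.3
tool_pos: [0.5367, 0.1774, 0.1904]
orientation: [3.141, -0.005, 2.866]
contact_force: [0.5, 0.4, -0.5]
width: 0.0853
gripper_force: 0.0
```

Emit:
jog_arm:
  delta_pos:
    - [0,0,2]
    - [0,0,5]
    - [0,0,9]
    - [0,0,13]
    - [-2,5,15]
    - [-4,10,15]
    - [-6,14,15]
    - [-8,18,15]
  twist:
    - [0,0,0]
    - [0,0,0]
    - [0,0,0]
    - [0,0,0]
    - [0,0,0]
    - [0,0,0]
    - [0,0,0]
    - [0,0,0]

```text
t: 25.1
tool_pos: [0.4559, 0.3587, 0.3407]
orientation: [3.141, -0.005, 2.866]
contact_force: [0.8, 0.7, 0.3]
width: 0.0851
gripper_force: 0.0
```

```bash
python3 -c "
from seat import *
f=seat(-16,.003,'end'); print(bot.observe()['t'])
"
```

```text
545 0.0018 inlet-S mm [ 4.3 -5.2 -2.5] x [ 0.075 -0.085 -0.994] head -21.4
428 0.0018 inlet-S mm [ 0.3 -1.1  1.7] x [ 0.064 -0.    -0.998] head -19.6
942 0.0018 inlet-S mm [ 1.3 -1.9 -0.8] x [ 0.056 -0.031 -0.998] head -20.7
25.2
```

View pics/end.png

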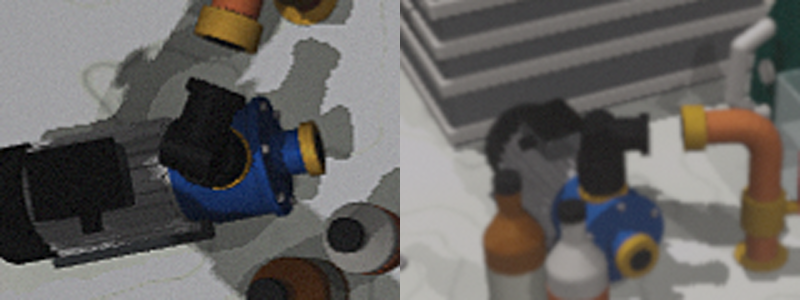

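```bash
cat > fin.py <<'E'
from place import *
def fin(head=-16,gap=.003):
    h=np.radians(head);u=np.array([np.cos(h),np.sin(h),0]);x=np.array([0,0,-1.]);R0=Ro.from_matrix(np.stack([x,np.cross(-u,x),-u],1));o0=S+[0,0,.07+gap]
    D={}
    for n in('top','side'):
        im,d=eyes.snapshot(n);P=cloud(n,d).reshape(-1,3);c=im.reshape(-1,3).max(1)
        L=R0.inv().apply(P-o0)
        D[n]=P[(c<75)&(P[:,2]>.135)&(np.hypot(L[:,0]*0,L[:,1])<.04)&(L[:,2]<.045)&(L[:,2]>-.08)&(L[:,0]>-.04)]
    for use in(['top'],['side'],['top','side']):
        A=np.vstack([D[n] for n in use])
        def sd(v):
            M=(Ro.from_rotvec(v[3:])*R0).as_matrix();return elbow_sdf(A,o0+v[:3],M[:,0],M[:,2])
        s=least_squares(sd,np.zeros(6),loss='cauchy',f_scale=.0015);v=s.x;M=(Ro.from_rotvec(v[3:])*R0).as_matrix()
        print(use,len(A),np.median(np.abs(sd(v))).round(4),'inlet',((o0+v[:3]+.07*M[:,0]-S)*1000).round(1),'bend',((o0+v[:3]-S)*1000).round(1),'x',M[:,0].round(3),'head',np.degrees(np.arctan2(-M[1,2],-M[0,2])).round(1),'out z',-M[2,2].round(3))
E
python3 -c "
from fin import *
fin();print(bot.observe()['t'])"
```

```text
['top'] 1051 0.0008 inlet [-0.   1.3  1.7] bend [-1.  -0.6 71.7] x [ 0.015  0.026 -1.   ] head -20.1 out z 0.005
['side'] 699 0.0013 inlet [-1.8  0.3  5. ] bend [-1.7 -2.2 75. ] x [-0.002  0.036 -0.999] head -19.2 out z -0.013
['top', 'side'] 1750 0.0012 inlet [-0.8  0.7  2.3] bend [-1.3 -1.1 72.3] x [ 0.006  0.025 -1.   ] head -19.7 out z -0.003
25.3
```

```bash
python3 -c "
from fin import *
for n in ('top','side'):
    P=cloud(n,np.load(n+'0.npy')).reshape(-1,3); h0=-.28
    c=S[:2]+.2*np.array([np.cos(h0),np.sin(h0)])
    A=P[(np.hypot(*(P[:,:2]-S[:2]).T)>.09)&(np.hypot(*(P[:,:2]-c).T)<.12)&(P[:,2]>.185)&(P[:,2]<.24)]
    u=lambda a:np.array([np.cos(a),np.sin(a),0])
    def f(v):
        o=np.array([*v[1:],.199]); return np.min([cyl(A,o+.098*u(v[0]),o+.123*u(v[0]),.028),cyl(A,o+.1*u(v[0]),o+.16*u(v[0]),.021)],0)
    # axis free (own lateral position)
    s=least_squares(f,[h0,*S[:2]],loss='cauchy',f_scale=.0015);print(n,len(A),np.degrees(s.x[0]).round(2),s.x[1:].round(4),'axis offset',(s.x[1:]-S[:2])*1000)
fin()"
```

```text
top 1032 -16.24 [0.5412 0.1772] axis offset [ 4.50140404 -0.36975875]
side 550 -16.56 [0.5425 0.1755] axis offset [ 5.79487278 -2.13392189]
['top'] 1053 0.0008 inlet [0.1 1.5 1.6] bend [-1.1 -0.5 71.6] x [ 0.017  0.029 -0.999] head -20.0 out z 0.006
['side'] 700 0.0013 inlet [-1.5  0.1  4.8] bend [-2.3 -1.6 74.8] x [ 0.012  0.025 -1.   ] head -19.6 out z 0.002
['top', 'side'] 1753 0.0012 inlet [-0.5  0.9  2.3] bend [-1.4 -0.9 72.2] x [ 0.012  0.027 -1.   ] head -19.7 out z 0.002
```

The elbow heads -19.8° and the pipe -16.4°, an error of about 3.4° against the 8° limit. The gap is about 2–3 mm, the elbow is centred within about 1.5 mm, upright and stable, and the gripper is well clear.

```bash
python3 -c "
from workcell import bot
print(bot.job_done())"
```

```text
the job is handed in; nothing more can be done
None
```

The elbow is screwed down onto the stub and released, and the job is handed in at about 25 s; the hand-in returned no verdict. By my last camera fit, the gap is 2–3 mm, the outlet is about 3.4° off the pipe's axis (limit 8°), the elbow is centred within about 1.5 mm, and it was standing still. I never re-measured the bottles, tee or sleeve, but saw no contact with them.

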